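# Close, lock and start the board test fixture

## Robot

A 6-joint arm with a two-finger parallel gripper is mounted at the origin on a cart in front of the work surface, level with it; the furniture and walls round the work are solid. World frame = base frame: x ahead of the robot, y to its left, z up, the work surface at z = 0. Lengths are in m, angles in rad, forces in N, time in s.
With the tool pointing down it reaches from about 0.35 to 0.975 m from the base axis. Payload 4.9 kg.
Tool frame: the origin (TCP) lies between the finger pads; the fingertips stand 22 mm ahead of it and the grasp point (between the pads) lies 3 mm ahead of it; z points along the fingers, y is the line along which they close (so a half turn about z gives the same grasp; the last joint's range is limited). The gripper opens to 85 mm and grips with 20 to 120 N. Pads are 22 mm wide; open, the fingers measure 114 mm over their backs; the gripper's body (76 mm by 85 mm) begins 54 mm behind the grasp point. The pads swing forward as they close: fully open they stand 13 mm farther back than shut.
Start: joints at [-1.291, 0.053, 1.613, -0, 1.476, -0.119], TCP at [0.243, -0.576, 0.253] pointing down, gripper open.
Joint ranges: [-3.01, 3.01], [-1.01, 2.22], [0.06, 2.58], [-1.02, 4.17], [0.09, 2.62], [-3.14, 3.14]. Speed limits (rad/s): [2.57, 2.57, 3.14, 3.14, 3.14, 3.14].

## Interface

Orientations are given as a unit quaternion [w, x, y, z].
In Python, from plant import state, grab_frame, get_calibration, job_done, recognise, regions_of gives the robot as it stands.
- The arm moves only by the tool apply_moves, never from a script. Its argument "targets" is a list of rows, each an object with "translation": the shift along the tool's x, y, z normalised to -1 to 1, where 1 is 100 mm, a list of three; "twist": the turn about the tool's z normalised to -1 to 1, where 1 is 0.1 rad; "hand": the opening, from 0 (shut) to 1 (fully open). A call has 1 to 8 rows; each row shifts and turns the commanded pose from where the row before left it, along the tool's axes as they then stand; what a row does not reach is not made up. A row lasts 1/10 s, in which the tool goes at most 50 mm and 8.59 degrees, less where a joint would pass 70% of its speed; a pose out of reach is approached as far as the arm can. A call with a number of a shift or a turn outside -1 to 1 is refused whole. A call with a gripper value outside its range is refused whole. The fingers move at their own pace and stop on an object; the grip force is fixed at half the most. Time passes only in rows, so rows that do not move let the fingers close. It gives the time, the measured TCP pose, the force, the opening and the grip force at its end, in the units of the state.
- state(): the state, without advancing time (a new reading comes with each control period).
- grab_frame(name): name is "scene" or "top" or "wrist"; returns the picture (384x512x3 uint8, red, green, blue); there is no depth.
- get_calibration(name): a dict with "camera_matrix" (3x3 intrinsics, pixels), "pose" (4x4, takes a point from camera to world coordinates). Camera axes: x right, y up, looking along -z (the intrinsics and any distortion apply to the point x, -y, -z); pixel columns grow to the right and rows downward; lengths in m; the calibration is good to about 2 mm. The wrist camera is an equidistant fisheye: a pixel r from the principal point sees the ray r / f radians off the axis. A picture is of the moment at which its call begins: read the wrist's pose just before it. get_calibration takes no time and is no camera call; for the wrist camera it gives the pose at the moment of the call.
- job_done(): hands the job in; it is judged then, once.
Trained networks look in the newest picture that a camera, given by its name, has taken for a name from the list of things; names that differ only in an ending like _2 or _b are one class to them, and where a whole thing is asked for, a point or a joint stands for the part that bears it (a point fixed in the world has none). Each returns a list of dicts, best first, with "score" (0 to 1); they miss things now and then, are a little off and sometimes report something else, mostly with a low value. They report only what shows in the picture. A call takes as long as a camera call.
- recognise(camera, query): "point" ([x, y, z] in m, in world coordinates, good to about 4 mm: the middle of the surface that is visible of it).
- regions_of(camera, query): "pixels" (384x512 bool, what is visible of it).
The state is a dict: "time": time; "joint_pos": joint angles; "joint_vel": joint speeds; "joint_efforts": joint torques, N m; "tool_pos": TCP position; "tool_rot": TCP orientation; "contact_force": force on the tool from outside, world axes, zero at the start; "ft_torque": the same for the moment, N m; "gripper_width": opening from 0.0 (shut) to 1.0 (fully open); "grasp_force": force on a finger pad.
Only numpy, scipy, OpenCV 4.12 (cv2) and the standard library are available. Lean on these libraries where they do the work, as an engineer would, in place of code of your own. Each camera call takes 0.05 s, during which the arm holds its last target. There are 200 camera calls.

## Task

A board lies ready in the test fixture: push the clear lid down shut over it, then push the red-handled clamp lever over its dead point until it snaps into lock and holds the lid fully down, and only then press the green start button. Nothing is to be picked up: just push with the fingers, and leave the board in its nest and the tools and parts on the bench where they are.

Things in the scene. Friction and masses are not known exactly. Their poses are not given: they have to be found in the camera images.
- test_jig: Board test fixture, fixed: grey base plate on feet, top 22 mm above the bench. Origin on the bench under it, z up, x to the rear, y to the left; offsets in these notes are in its frame. Plate x -89..91, y -105..115 mm. A black frame (nest, x -74..60, y -37..88, top 52 mm) holds the board on spring pins; lid hinged at the rear, toggle clamp right of the nest, start button front right.
- test_jig_lid (a joint): Angle of the clear lid, rad: 0 = fully down, 1.17 to 1.29 as found (standing open), 1.75 = open stop. It stays by friction where left above about 1.1 and falls shut by itself below about 1.0. Shut but not clamped it rests on the spring pins at about 0.04; only the locked clamp keeps it below 0.02.
- lid_hinge (a point): Middle of the lid's hinge axis (along y of the fixture), fixed: x 63, y 25, z 56 mm. Shut, the lid is a plate 128 x 128 x 6 mm (x -71..57, y -39..89, z 53..59 mm) with a black bar across its top (x -15..-3, y -25..75, up to z 71 mm) and a finger tab at its front edge.
- lid_tab (a point): On the lid: middle of the outer (upper) face of the black finger tab, 20 x 28 mm and 10 mm thick, on the lid's front edge, 137 mm from the hinge axis. Axes as the fixture's when the lid is shut, turning with it.
- test_jig_clamp (a joint): Angle of the toggle clamp, rad. 1.36 as found: fully open, handle lying out level to the right, held there by its over-centre spring. It falls as the handle is swung up and over towards the lid, which takes about 0.9 N m (9 N at the handle's middle) down to 1.0, less and less towards the dead point at 0.75; below that it snaps to its lock at about 0.24 by itself, let go above it springs back.
- lever_pivot (a point): The clamp's pivot, fixed: axis along x of the fixture through x -5, y -73, z 65 mm. Handle and arm turn about it as one piece.
- lever_grip (a point): On the lever: centre of the red handle (22 mm thick, 68 mm long), 102 mm from the pivot. The handle leans out to the right (-y) from upright by the joint value plus 8 degrees; its centre lies, seen from the pivot, at the joint value plus 18 degrees. Fully open its underside is about 45 mm above the bench, right of the base plate, with nothing beneath it.
- clamp_foot (a point): On the clamp arm: underside of the rubber foot (12 mm across), 81 mm from the pivot along the arm and 13 mm under its axis. The steel arm (10 mm square) stands nearly upright when open; locked, the foot stands on the lid's black bar.
- test_jig_start (a joint): Travel of the start button, m: 0 = up, 0.003 = bottomed; 9 N bottoms it, and it springs back.
- start_top (a point): Middle of the top of the green start button (18 mm across, in a dark collar 26 mm across), at x -65, y -73, z 34 mm. When locked, the lever's handle stands 49 mm or more behind it (+x), up to about 185 mm high.
- test_board: The green circuit board, 100 x 91 x 2 mm with parts up to 10 mm tall, lying loose in the nest on the spring pins; origin under its middle, 44 mm above the bench. Four white pushers under the lid press it down about 4 mm when the lid is locked.
- board_vice: Bystander, fixed: blue board vice right of the fixture, 217 mm long (away from the operator), 70 mm wide, 73 mm tall; origin under its middle.
- cap_a: Bystander: electrolytic capacitor (dark blue, 22 mm across, 40 mm tall, standing); origin under its middle.
- cap_b: Bystander: lying capacitor (22 mm across, 52 mm long); origin under its middle.
- heat_sink_a: Bystander: small black finned heat sink (30x50x22 mm); origin under its middle.
- flush_cutters: Bystander: flush cutters with blue grips (50x128x14 mm); origin under its middle.
- acid_brush: Bystander: thin metal-handled brush (140 mm long); origin under its middle.
- tape_blue: Bystander: roll of blue tape (70 mm across, 24 mm high); origin under its middle.
- screwdriver_c: Bystander: short screwdriver with a red handle (144 mm long); origin under its middle.
- tweezers_a: Bystander: steel tweezers (120 mm long); origin under its middle.
- desolder_pump: Bystander: blue desoldering pump (178 mm long); origin under its middle.

How it is judged:
On the way, in this order (a step that is already met when the one before it is completed fails the run):
1. the lid is pushed shut (below 0.12 rad) with the clamp still open (value of joint test_jig_lid below 0.12 rad and value of joint test_jig_clamp above 0.9 rad), for 0.2 s.
2. the lever has snapped into lock (below 0.32 rad) and holds the lid fully down (below 0.02 rad) (value of joint test_jig_clamp below 0.32 rad and value of joint test_jig_lid below 0.02 rad), for 0.3 s.
3. the start button is pressed in (by 2 mm or more) (value of joint test_jig_start above 0.002 m), for 0.05 s.
At the end, for the whole second after the job is handed in: the clamp is locked (lever joint below 0.32 rad), the lid is held fully down (below 0.02 rad), the start button has sprung back (within 1 mm), the board lies still in its nest (all of step 2 and value of joint test_jig_start below 0.001 m and horizontal distance between test_board and test_jig below 0.035 m and linear speed of test_board below 0.02 m/s); the robot touches nothing.
It fails at once if the start button is pressed (over 1 mm) before the clamp is locked (value of joint test_jig_start above 0.001 m and value of joint test_jig_clamp above 0.4 rad).
It fails at once if the board is lifted or shifted in the nest (over 15 mm) (distance of test_board from where it was at the start of the episode above 0.015 m).
It fails at once if something else on the bench is picked up, carried or knocked away (over 30 mm) (distance of any of cap_a, cap_b, heat_sink_a, flush_cutters, acid_brush, tape_blue, screwdriver_c, tweezers_a, desolder_pump from where it was at the start of the episode above 0.03 m).
It also fails if it takes over 51 s, if anything falls off the work surface, if the arm or the gripper's body presses on something with over 40 N, if the wrist force passes 120 N, or if a joint passes its speed limit or range.

## Working session

There is one attempt and no reset: what is moved stays moved. The work goes in short steps, Python scripts to look and compute and a tool call to move; the robot and the scene stay as the last step left them, time stands still between calls to the robot, and variables do not carry over. Pictures are saved under pics/ and viewed, at most 10 in all, crops included, and the job is handed in when it is done.

Besides the shell and the picture viewer there is one more tool, called as a command line: name --argument value ..., lists and objects as JSON in quotes. apply_moves: Moves the arm, as the interface text tells. Its arguments: {"type":"object","properties":{"targets":{"type":"array"}},"required":["targets"]}

```bash
mkdir -p pics; cat > h.py <<'E'
from plant import *
import numpy as np, cv2
E
python3 - <<'E'
from h import *
s=state();print({k:np.round(v,3).tolist() for k,v in s.items()})
a=grab_frame("scene")
for q in ["test_jig","lid_tab","lever_grip","start_top","clamp_foot","test_board","board_vice","lid_hinge","lever_pivot"]:
    try: print("scene",q,[(np.round(r["point"],3).tolist(),round(r["score"],2)) for r in recognise("scene",q)[:2]])
    except Exception as e: print(q,e)
b=grab_frame("top")
for q in ["test_jig","lid_tab","lever_grip","start_top","clamp_foot","test_board","board_vice","cap_a","heat_sink_a","flush_cutters","acid_brush","tape_blue","screwdriver_c","tweezers_a","desolder_pump"]:
    try: print("top",q,[(np.round(r["point"],3).tolist(),round(r["score"],2)) for r in recognise("top",q)[:2]])
    except Exception as e: print(q,e)
cv2.imwrite("pics/a.png",cv2.vconcat([a,b])[:,:,::-1]) 
cv2.imwrite("pics/s.png",cv2.resize(a,(800,600))[:,:,::-1]);cv2.imwrite("pics/t.png",cv2.resize(b,(800,600))[:,:,::-1])
for c in("scene","top"): print(get_calibration(c))
E
```

```text
{'time': 0.0, 'joint_pos': [-1.291, 0.053, 1.614, 0.0, 1.476, -0.119], 'joint_vel': [-0.002, 0.0, -0.0, -0.001, -0.0, 0.0], 'joint_efforts': [0.0, -39.369, -37.017, 0.0, 0.007, 0.0], 'tool_pos': [0.243, -0.575, 0.252], 'tool_rot': [-0.001, 0.98, 0.198, -0.0], 'contact_force': [-0.847, -0.355, -0.202], 'ft_torque': [0.0, 0.014, -0.015], 'grasp_force': 0.0, 'gripper_width': 0.998}
scene test_jig [([0.558, 0.091, 0.052], 0.74)]
scene lid_tab [([0.594, 0.094, 0.131], 0.73)]
scene lever_grip [([0.545, -0.012, 0.064], 0.75), ([0.586, 0.218, 0.01], 0.16)]
scene start_top [([0.546, -0.014, 0.067], 0.43)]
scene clamp_foot [([0.538, -0.011, 0.064], 0.53)]
scene test_board [([0.555, 0.096, 0.043], 0.61)]
scene board_vice [([0.546, -0.327, 0.031], 0.88)]
scene lid_hinge [([0.558, 0.09, 0.046], 0.98)]
scene lever_pivot [([0.556, 0.089, 0.052], 0.96)]
top test_jig [([0.553, 0.04, 0.021], 0.58), ([0.488, -0.172, 0.013], 0.51)]
top lid_tab [([0.596, 0.086, 0.135], 0.61), ([0.541, -0.067, 0.059], 0.41)]
top lever_grip [([0.543, -0.063, 0.062], 0.86)]
top start_top []
top clamp_foot []
top test_board 
[... 739 characters left out ...]
 ,   1.        ]]), 'pose': array([[-0.78692735,  0.31400689, -0.53117325, -0.13029421],
       [-0.6169513 , -0.38534206,  0.68620886,  0.84617584],
       [ 0.01079092,  0.86770454,  0.49696316,  0.76021945],
       [ 0.        ,  0.        ,  0.        ,  1.        ]])}
{'camera_matrix': array([[481.62071956,   0.        , 254.83313744],
       [  0.        , 481.62071956, 198.92636643],
       [  0.        ,   0.        ,   1.        ]]), 'pose': array([[-0.01246889,  0.99255563, -0.12115219,  0.36631963],
       [-0.99990358, -0.01311749, -0.00455755, -0.028778  ],
       [-0.00611283,  0.12108368,  0.99262348,  1.60387849],
       [ 0.        ,  0.        ,  0.        ,  1.        ]])}
```

View pics/s.png

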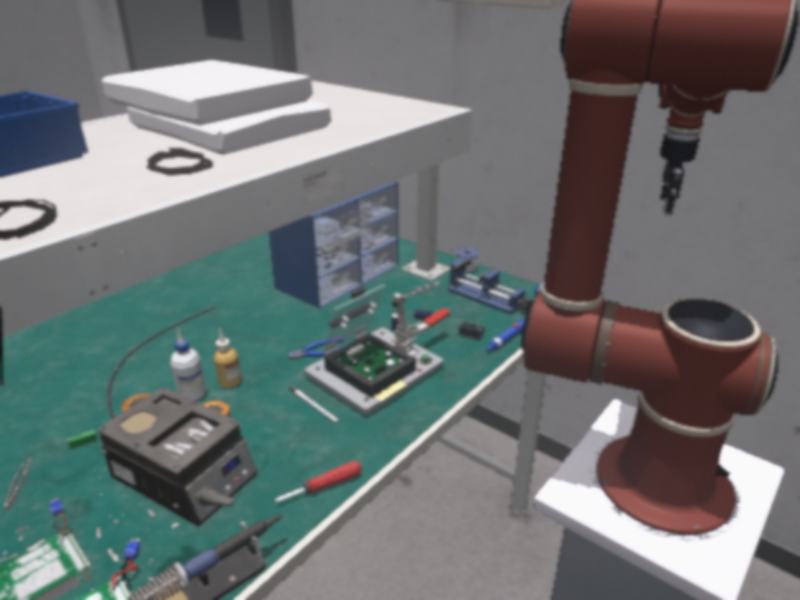

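View pics/t.png

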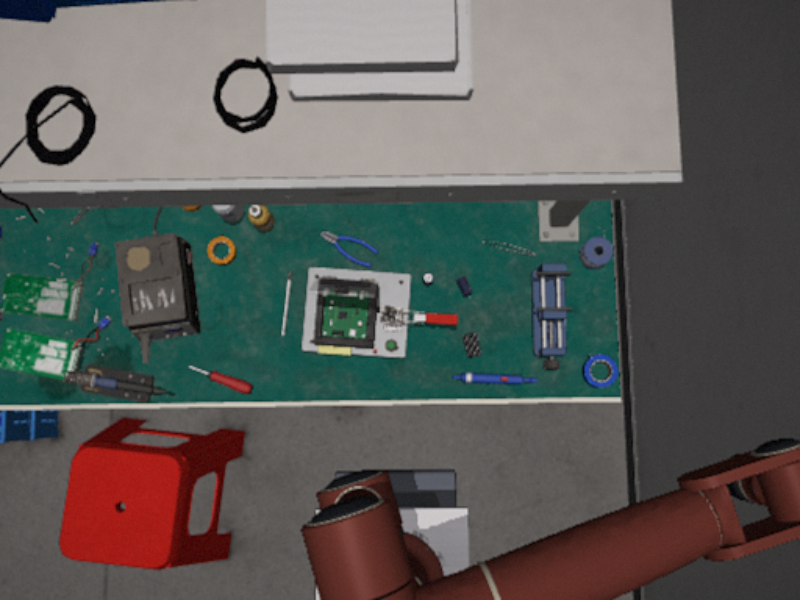

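The scene shows the jig with the lid open, the red handle lying out to the right and a shelf overhead behind it. In the top view (800-px scale) the plate corners are near (312,268), (411,272), (406,357) and (303,353), with the button at (392,345). I'll crop in to fit the jig pose.

```bash
python3 - <<'E'
import cv2
a=cv2.imread("pics/a.png");b=a[384:]
c=cv2.resize(b[164:236,188:300],None,fx=7,fy=7,interpolation=cv2.INTER_CUBIC)
cv2.imwrite("pics/tc.png",c)
E
```

```text
(no output)
```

View pics/tc.png

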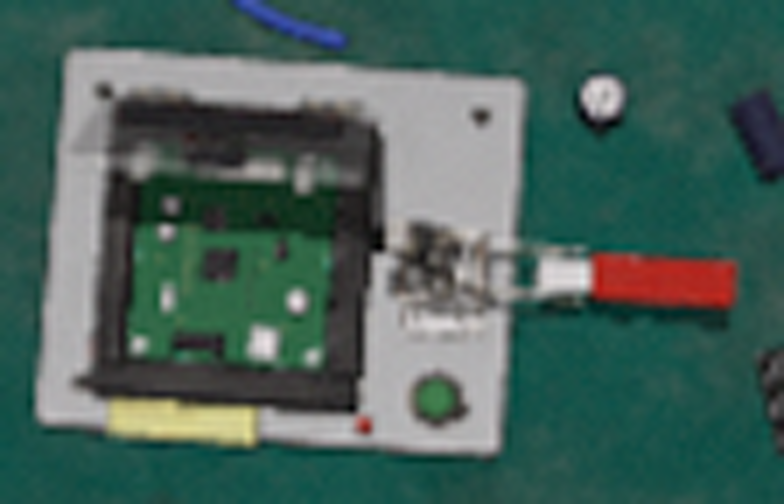

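The crop shows plate corners at (67,50), (525,80), (497,455) and (38,424), the button at (436,399), and the red handle spanning (592..736, 281). I'll fit the pose from these.

```bash
cat >> h.py <<'E'
def proj(P,cam):
    c=get_calibration(cam);T=np.linalg.inv(c["pose"]);p=np.atleast_2d(P)@T[:3,:3].T+T[:3,3]
    p=p*[1,-1,-1];q=p@c["camera_matrix"].T;return q[:,:2]/q[:,2:]
def W(P,v):
    c,s=np.cos(v[2]),np.sin(v[2]);P=np.atleast_2d(P)
    return np.c_[P[:,0]*c-P[:,1]*s+v[0],P[:,0]*s+P[:,1]*c+v[1],P[:,2]]
def grip(q,r=.102):
    a=q+np.radians(18);return [-.005,-.073-r*np.sin(a),.065+r*np.cos(a)]
E
python3 - <<'E'
from h import *
from scipy.optimize import least_squares
M=np.array([[91,115,22],[91,-105,22],[-89,-105,22],[-89,115,22],[-65,-73,34]])/1e3
M=np.vstack([M,grip(1.36)])
px=np.array([[67,50],[525,80],[497,455],[38,424],[436,399],[664,281]])/7+[188,164]-[.5,.5]
f=lambda v:(proj(W(M,v),"top")-px).ravel()
r=least_squares(f,[.55,.04,-.05]);v=r.x
print(v,np.round(f(v).reshape(-1,2),2))
for n,P in dict(grip=grip(1.36),start=[-.065,-.073,.034],hinge=[.063,.025,.056],tab_shut=[-.074,.025,.059]).items(): print(n,W(P,v).round(4), proj(W(P,v),"scene").round(1))
# tab by angle
for a in (1.17,1.23,1.29):
    P=[.063-.137*np.cos(a)+.003*np.sin(a),.025,.056+.137*np.sin(a)+.003*np.cos(a)]
    print(a,W(P,v).round(4),(proj(W(P,v),"top")-[188,164])*7, proj(W(P,v),"scene")*1.5625)
g=grab_frame("scene")
m=regions_of("scene","lid_tab");print([ (x["score"],np.argwhere(x["pixels"]).mean(0)[::-1],x["pixels"].sum()) for x in m[:2]])
cv2.imwrite("pics/sc.png",cv2.resize(g[180:270,190:310],None,fx=6,fy=6,interpolation=2)[:,:,::-1])
E
```

```text
[ 0.55780435  0.06324481 -0.08039014] [[-0.19 -0.23]
 [ 0.2  -0.17]
 [ 0.59  0.22]
 [-0.55  0.13]
 [ 0.03  0.  ]
 [-0.09  0.02]]
grip [[ 0.5388 -0.1102  0.0545]] [[279.3 203.5]]
start [[ 0.4872 -0.0043  0.034 ]] [[272.6 227.9]]
hinge [[0.6226 0.0831 0.056 ]] [[221.8 219. ]]
tab_shut [[0.4861 0.0941 0.059 ]] [[253.1 235.8]]
1.17 [[0.5721 0.0872 0.1833]] [[209.91202837 172.37695517]] [[362.1380769  295.70855974]]
1.23 [[0.5798 0.0866 0.1861]] [[210.77000822 153.49101583]] [[359.25889029 293.0126987 ]]
1.29 [[0.5876 0.0859 0.1885]] [[211.74813379 134.3661442 ]] [[356.34656802 290.52179308]]
[]
```

View pics/sc.png

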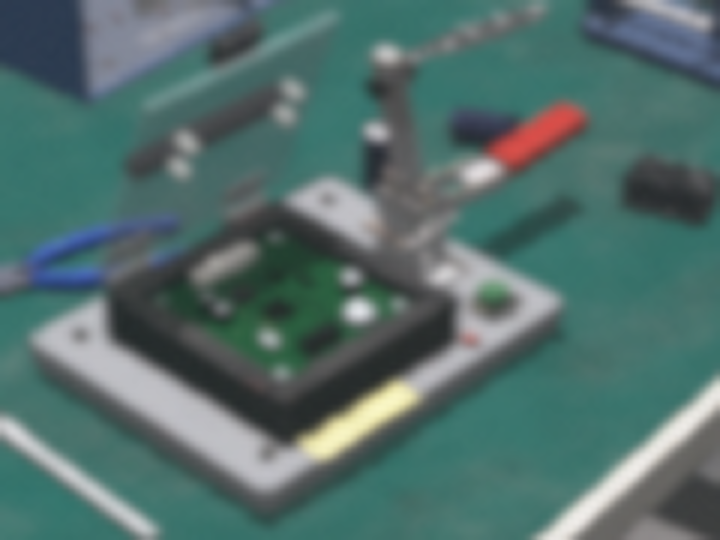

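The scene crop puts the tab at about full-frame (229.5,187), giving a lid angle near 1.24. The button projects within 1 px, so the pose holds. Next I'll check the shelf clearance.

```bash
python3 - <<'E'
from h import *
def ray(px,cam):
    c=get_calibration(cam);d=np.linalg.inv(c["camera_matrix"])@[*px,1];return c["pose"][:3,3],c["pose"][:3,:3]@(d*[1,-1,-1])
def tri(a,b):
    (o,d),(p,e)=ray(np.array(a)/1.5625,"top"),ray(np.array(b)/1.5625,"scene")
    t=np.linalg.lstsq(np.c_[d,-e],p-o,rcond=None)[0];return o+d*t[0],p+e*t[1]
print(tri((682,180),(470,108)))
v=[.5578,.0632,-.0804]
for n,P in dict(behind=[.085,.025,0],lidend=[-.05,.025,0],arm0=[-.005,-.105,0],arm1=[-.005,-.02,0],btn=[-.068,-.073,0]).items(): print(n,W(P,v).round(3))
E
```

```text
(array([ 0.72142088, -0.48936057,  0.40724219]), array([ 0.72503596, -0.48709446,  0.40744274]))
behind [[0.645 0.081 0.   ]]
lidend [[0.51  0.092 0.   ]]
arm0 [[ 0.544 -0.041  0.   ]]
arm1 [[0.551 0.044 0.   ]]
btn [[ 0.484 -0.004  0.   ]]
```

apply_moves --targets '[{"translation": [0,0,0],"twist": 0.96,"hand": 0},{"translation": [0,0,0],"twist": 0.96,"hand": 0},{"translation": [0,0,0],"twist": 0.96,"hand": 0},{"translation": [0,0,0],"twist": 0.96,"hand": 0},{"translation": [0,0,0],"twist": 0.96,"hand": 0},{"translation": [0,0,0],"twist": 0,"hand": 0},{"translation": [0,0,0],"twist": 0,"hand": 0}]'

```text
time: 2.1
tool_pos: [0.2427, -0.576, 0.2533]
tool_rot: [0.0, 0.999, -0.04, 0.0]
contact_force: [0.2, 0.2, -1.2]
gripper_width: 0.002
grasp_force: 0.0
```

apply_moves --targets '[{"translation": [0.27,-0.3,0],"twist": 0,"hand": 0},{"translation": [0.27,-0.3,0],"twist": 0,"hand": 0},{"translation": [0.27,-0.3,0],"twist": 0,"hand": 0},{"translation": [0.27,-0.3,0],"twist": 0,"hand": 0},{"translation": [0.27,-0.3,0],"twist": 0,"hand": 0},{"translation": [0.27,-0.3,0],"twist": 0,"hand": 0},{"translation": [0.27,-0.3,0],"twist": 0,"hand": 0},{"translation": [0.27,-0.3,0],"twist": 0,"hand": 0}]'

```text
time: 2.9
tool_pos: [0.4785, -0.353, 0.2535]
tool_rot: [0.0, 0.999, -0.04, 0.0]
contact_force: [-0.7, -0.3, 0.8]
gripper_width: -0.002
grasp_force: 0.0
```

apply_moves --targets '[{"translation": [0.22,-0.4,0],"twist": 0,"hand": 0},{"translation": [0.22,-0.4,0],"twist": 0,"hand": 0},{"translation": [0.22,-0.4,0],"twist": 0,"hand": 0},{"translation": [0.22,-0.4,0],"twist": 0,"hand": 0},{"translation": [0.22,-0.4,0],"twist": 0,"hand": 0},{"translation": [0,-0.4,0],"twist": 0,"hand": 0},{"translation": [0,-0.4,0],"twist": 0,"hand": 0},{"translation": [0,-0.4,0],"twist": 0,"hand": 0}]'

```text
time: 3.7
tool_pos: [0.6132, -0.0425, 0.2533]
tool_rot: [-0.0, 0.999, -0.04, 0.0]
contact_force: [0.5, 0.8, 0.9]
gripper_width: 0.001
grasp_force: 0.0
```

apply_moves --targets '[{"translation": [0,-0.4,0],"twist": 0,"hand": 0},{"translation": [0,-0.4,0],"twist": 0,"hand": 0},{"translation": [0,-0.4,0],"twist": 0,"hand": 0},{"translation": [0,0,0],"twist": 0,"hand": 0}]'

```text
time: 4.1
tool_pos: [0.6226, 0.0796, 0.2533]
tool_rot: [-0.001, 0.999, -0.037, 0.0]
contact_force: [-1.1, -0.5, 0.2]
gripper_width: 0.002
grasp_force: 0.0
```

```bash
python3 - <<'E'
from h import *
a=grab_frame("scene");t=grab_frame("top")
A=cv2.resize(a[120:270,180:380],None,fx=4,fy=4,interpolation=2)
cv2.imwrite("pics/b.png",A[:,:,::-1]);print(state()["tool_pos"])
E
```

```text
[0.62271508 0.07601379 0.25327849]
```

View pics/b.png

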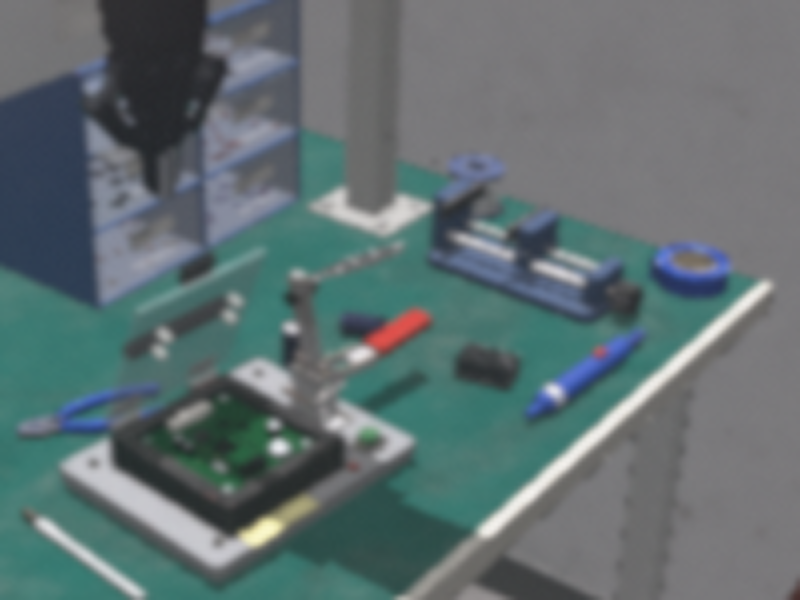

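The picture shows the fingers above and behind the lid, tips at crop (160,190), with everything undisturbed. I'll lower the tool behind the lid and then push it forward.

apply_moves --targets '[{"translation": [0,0,0.2],"twist": 0,"hand": 0},{"translation": [0,0,0.2],"twist": 0,"hand": 0},{"translation": [0,0,0.2],"twist": 0,"hand": 0},{"translation": [0,0,0.18],"twist": 0,"hand": 0},{"translation": [0,0,0],"twist": 0,"hand": 0}]'

```text
time: 4.7
tool_pos: [0.6209, 0.0742, 0.1716]
tool_rot: [0.0, 0.999, -0.041, -0.003]
contact_force: [-0.2, -0.3, -0.8]
gripper_width: 0.0
grasp_force: 0.0
```

apply_moves --targets '[{"translation": [-0.12,0,0],"twist": 0,"hand": 0},{"translation": [-0.12,0,0],"twist": 0,"hand": 0},{"translation": [-0.12,0,0],"twist": 0,"hand": 0},{"translation": [-0.12,0,0],"twist": 0,"hand": 0},{"translation": [-0.12,0,0],"twist": 0,"hand": 0}]'

```text
time: 5.2
tool_pos: [0.562, 0.0805, 0.176]
tool_rot: [-0.0, 0.999, -0.04, 0.001]
contact_force: [0.5, -0.3, 1.0]
gripper_width: 0.002
grasp_force: 0.3
```

apply_moves --targets '[{"translation": [-0.12,0,0],"twist": 0,"hand": 0},{"translation": [-0.12,0,0],"twist": 0,"hand": 0},{"translation": [-0.12,0,0],"twist": 0,"hand": 0},{"translation": [-0.12,0,0],"twist": 0,"hand": 0},{"translation": [0,0,0],"twist": 0,"hand": 0},{"translation": [0,0,0],"twist": 0,"hand": 0},{"translation": [0,0,0],"twist": 0,"hand": 0}]'

```text
time: 5.9
tool_pos: [0.5155, 0.0841, 0.1755]
tool_rot: [-0.0, 0.999, -0.041, 0.0]
contact_force: [-0.3, -0.1, 0.4]
gripper_width: -0.002
grasp_force: 0.0
```

```bash
python3 - <<'E'
from h import *
a=grab_frame("scene")
A=cv2.resize(a[140:270,180:320],None,fx=4,fy=4,interpolation=2)
cv2.imwrite("pics/c.png",A[:,:,::-1]);print(state()["tool_pos"])
for q in["lid_tab","lever_grip"]:print(q,[(r["point"],r["score"]) for r in recognise("scene",q)[:1]])
E
```

```text
[0.51553929 0.0840779  0.17544031]
lid_tab [([0.5479, 0.1005, 0.0619], 0.75)]
lever_grip [([0.5431, -0.3289, 0.0307], 0.71)]
```

View pics/c.png

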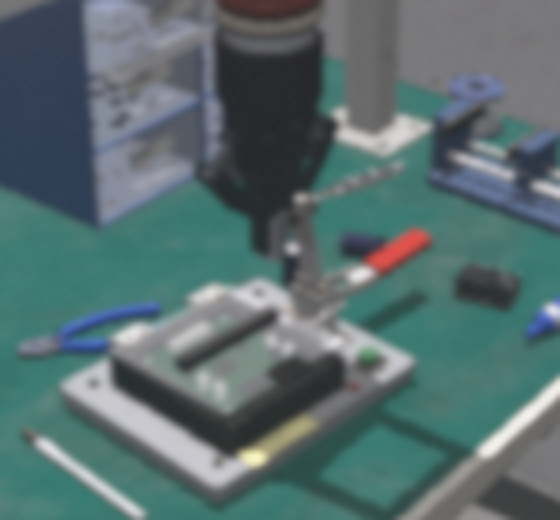

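The picture shows the lid lying shut on the nest with the clamp still open. Next I'll go up and over to the right of the clamp arm, then lower.

apply_moves --targets '[{"translation": [0,0,-0.35],"twist": 0,"hand": 0},{"translation": [0,0,-0.35],"twist": 0,"hand": 0},{"translation": [0.1,0.32,0],"twist": 0,"hand": 0},{"translation": [0.1,0.32,0],"twist": 0,"hand": 0},{"translation": [0.1,0.32,0],"twist": 0,"hand": 0},{"translation": [0.09,0.31,0],"twist": 0,"hand": 0},{"translation": [0,0,0],"twist": 0,"hand": 0},{"translation": [0,0,0],"twist": 0,"hand": 0}]'

```text
time: 6.85
tool_pos: [0.5438, -0.046, 0.2451]
tool_rot: [-0.0, 0.999, -0.041, -0.0]
contact_force: [0.4, 0.6, -0.6]
gripper_width: -0.001
grasp_force: 0.0
```

```bash
cat >> h.py <<'E'
def fx():
    s=state();v=[.5578,.0632,-.0804];d=np.array(s["tool_pos"])-[v[0],v[1],0];c,n=np.cos(v[2]),np.sin(v[2])
    print("fixture tcp",np.round([d[0]*c+d[1]*n,-d[0]*n+d[1]*c,d[2]],4),"F",np.round(s["contact_force"],1),"t",s["time"])
E
python3 -c "from h import *;fx()"
```

```text
fixture tcp [-0.0052 -0.11    0.2451] F [ 0.4  0.6 -0.6] t 6.85
```

Now lower 98 mm, then push toward the lid.

apply_moves --targets '[{"translation": [0,0,0.25],"twist": 0,"hand": 0},{"translation": [0,0,0.25],"twist": 0,"hand": 0},{"translation": [0,0,0.25],"twist": 0,"hand": 0},{"translation": [0,0,0.23],"twist": 0,"hand": 0},{"translation": [0,0,0],"twist": 0,"hand": 0}]'

```text
time: 7.35
tool_pos: [0.541, -0.0438, 0.1432]
tool_rot: [-0.001, 0.999, -0.04, -0.004]
contact_force: [-0.3, 0.6, -1.7]
gripper_width: 0.002
grasp_force: 0.0
```

apply_moves --targets '[{"translation": [0,-0.1,0.0],"twist": 0,"hand": 0},{"translation": [0,-0.1,0.0],"twist": 0,"hand": 0},{"translation": [0,-0.1,0.0],"twist": 0,"hand": 0},{"translation": [0,-0.1,0.02],"twist": 0,"hand": 0},{"translation": [0,-0.05,0.02],"twist": 0,"hand": 0}]'

```text
time: 7.85
tool_pos: [0.5487, -0.0021, 0.1468]
tool_rot: [0.003, 0.999, -0.04, 0.001]
contact_force: [-6.3, -10.3, 12.0]
gripper_width: -0.001
grasp_force: 6.8
```

```bash
python3 - <<'E'
from h import *
fx();a=grab_frame("scene")
cv2.imwrite("pics/d.png",cv2.resize(a[140:260,200:320],None,fx=4,fy=4,interpolation=2)[:,:,::-1])
E
```

```text
fixture tcp [-0.0039 -0.0658  0.1468] F [ -6.3 -10.3  12. ] t 7.85
```

View pics/d.png

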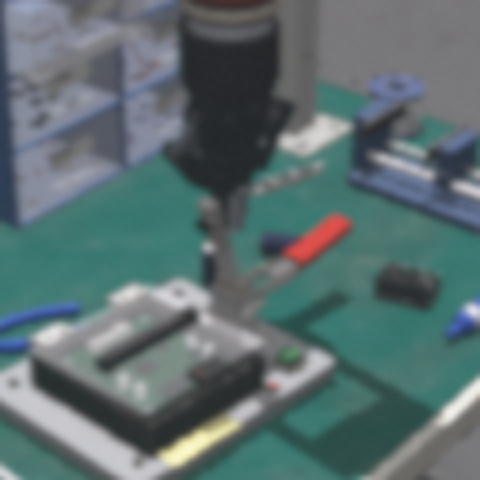

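The handle has started to rise and the arm is leaning towards the lid. I'll continue the push, sinking slightly.

apply_moves --targets '[{"translation": [0,-0.08,0.02],"twist": 0,"hand": 0},{"translation": [0,-0.08,0.02],"twist": 0,"hand": 0},{"translation": [0,-0.08,0.03],"twist": 0,"hand": 0},{"translation": [0,-0.08,0.03],"twist": 0,"hand": 0},{"translation": [0,0,0],"twist": 0,"hand": 0}]'

```text
time: 8.4
tool_pos: [0.5505, 0.0314, 0.134]
tool_rot: [0.001, 0.999, -0.04, 0.001]
contact_force: [-1.0, -2.8, 0.6]
gripper_width: -0.002
grasp_force: 1.0
```

```bash
python3 - <<'E'
from h import *
fx();a=grab_frame("scene")
cv2.imwrite("pics/e.png",cv2.resize(a[140:260,200:320],None,fx=4,fy=4,interpolation=2)[:,:,::-1])
E
```

```text
fixture tcp [-0.0048 -0.0323  0.134 ] F [-1.  -2.8  0.6] t 8.4
```

View pics/e.png

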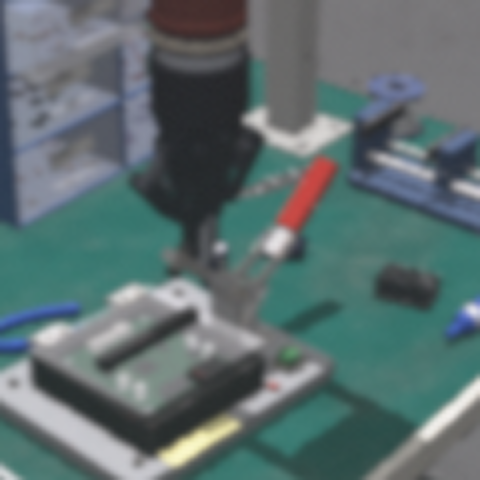

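The handle is now about 45–50° up, close to the dead point, and the force is small. I'll push on.

apply_moves --targets '[{"translation": [0,-0.06,0.06],"twist": 0,"hand": 0},{"translation": [0,-0.06,0.06],"twist": 0,"hand": 0},{"translation": [0,-0.05,0.06],"twist": 0,"hand": 0},{"translation": [0,0,0],"twist": 0,"hand": 0},{"translation": [0,0,0],"twist": 0,"hand": 0},{"translation": [0,0,0],"twist": 0,"hand": 0}]'

```text
time: 9.05
tool_pos: [0.5514, 0.0482, 0.1154]
tool_rot: [-0.0, 0.999, -0.041, 0.0]
contact_force: [-0.1, -0.0, 0.0]
gripper_width: 0.001
grasp_force: 0.0
```

```bash
python3 - <<'E'
from h import *
fx();a=grab_frame("scene")
cv2.imwrite("pics/f.png",cv2.resize(a[140:260,200:320],None,fx=4,fy=4,interpolation=2)[:,:,::-1])
E
```

```text
fixture tcp [-0.0052 -0.0155  0.1154] F [-0.1 -0.   0. ] t 9.05
```

View pics/f.png

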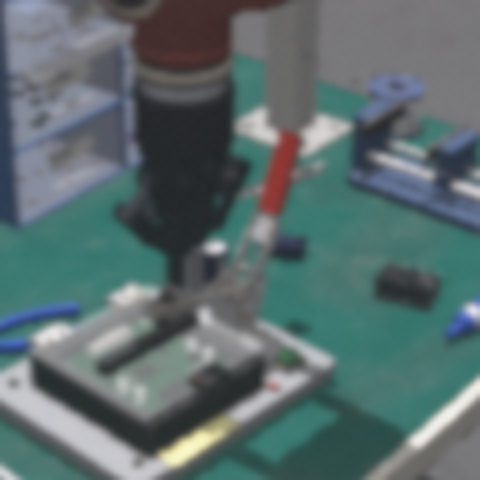

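The handle is near upright (crop ends (290,140) to (268,212)), the arm lies over the lid bar and the finger force is zero. I'll check the angle numerically.

```bash
python3 - <<'E'
from h import *
v=[.5578,.0632,-.0804]
for q in (.2,.24,.3,.35,.45): print(q,((proj(W(grip(q),v),"scene")-[200,140])*4).round(1))
# red handle centroid from picture
a=cv2.imread("pics/f.png").astype(int);m=(a[...,2]>1.8*a[...,1])&(a[...,2]>90)&(np.arange(480)[:,None]>120)&(np.arange(480)[None]>255)&(np.arange(480)[:,None]<225)
ys,xs=np.nonzero(m);print("red",xs.mean(),ys.mean(),xs.min(),xs.max(),ys.min(),ys.max())
E
```

```text
0.2 [[279.  171.1]]
0.24 [[281.9 171.9]]
0.3 [[286.1 173.4]]
0.35 [[289.4 175. ]]
0.45 [[295.6 179. ]]
red 279.45953971789163 173.1262063845583 262 297 134 211
```

The lever matches q≈0.22, so it is locked. Next: up, over to the button, and down to just above it.

apply_moves --targets '[{"translation": [0,0,-0.35],"twist": 0,"hand": 0},{"translation": [0,0,-0.35],"twist": 0,"hand": 0},{"translation": [0,0,-0.35],"twist": 0,"hand": 0},{"translation": [0,0,-0.25],"twist": 0,"hand": 0},{"translation": [-0.32,0,0],"twist": 0,"hand": 0},{"translation": [-0.32,0.2,0],"twist": 0,"hand": 0},{"translation": [0,0.37,0],"twist": 0,"hand": 0},{"translation": [0,0,0],"twist": 0,"hand": 0}]'

```text
time: 9.9
tool_pos: [0.4823, -0.0061, 0.2459]
tool_rot: [0.001, 0.999, -0.042, 0.001]
contact_force: [0.3, 0.7, -0.2]
gripper_width: 0.0
grasp_force: 0.0
```

apply_moves --targets '[{"translation": [0,0,0.35],"twist": 0,"hand": 0},{"translation": [0,0,0.35],"twist": 0,"hand": 0},{"translation": [0,0,0.35],"twist": 0,"hand": 0},{"translation": [0,0,0.35],"twist": 0,"hand": 0},{"translation": [0,0,0.25],"twist": 0,"hand": 0},{"translation": [0,0,0.1],"twist": 0,"hand": 0},{"translation": [0,0,0],"twist": 0,"hand": 0},{"translation": [0,0,0],"twist": 0,"hand": 0}]'

```text
time: 10.7
tool_pos: [0.4841, -0.0036, 0.0717]
tool_rot: [0.0, 0.999, -0.041, 0.001]
contact_force: [0.1, -0.0, 0.6]
gripper_width: 0.003
grasp_force: 0.0
```

```bash
python3 -c "from h import *;fx()"
```

```text
fixture tcp [-0.0681 -0.0725  0.0717] F [ 0.1 -0.   0.6] t 10.7
```

Next, down 17 mm to z 0.0547, then in 1 mm steps.

apply_moves --targets '[{"translation": [0,0,0.08],"twist": 0,"hand": 0},{"translation": [0,0,0.05],"twist": 0,"hand": 0},{"translation": [0,0,0.03],"twist": 0,"hand": 0},{"translation": [0,0,0.01],"twist": 0,"hand": 0},{"translation": [0,0,0.01],"twist": 0,"hand": 0},{"translation": [0,0,0],"twist": 0,"hand": 0}]'

```text
time: 11.3
tool_pos: [0.4834, -0.0036, 0.0534]
tool_rot: [0.0, 0.999, -0.041, 0.0]
contact_force: [-3.1, -0.1, 7.4]
gripper_width: 0.0
grasp_force: 3.5
```

apply_moves --targets '[{"translation": [0,0,0.01],"twist": 0,"hand": 0},{"translation": [0,0,0],"twist": 0,"hand": 0}]'

```text
time: 11.5
tool_pos: [0.4834, -0.0036, 0.0533]
tool_rot: [0.0, 0.999, -0.041, -0.0]
contact_force: [-5.1, 0.6, 11.9]
gripper_width: 0.004
grasp_force: 6.3
```

apply_moves --targets '[{"translation": [0,0,0.01],"twist": 0,"hand": 0},{"translation": [0,0,0.01],"twist": 0,"hand": 0},{"translation": [0,0,0],"twist": 0,"hand": 0}]'

```text
time: 11.8
tool_pos: [0.4836, -0.0036, 0.0531]
tool_rot: [0.0, 0.999, -0.04, -0.001]
contact_force: [-13.0, 0.4, 25.1]
gripper_width: -0.003
grasp_force: 12.8
```

```bash
python3 -c "
from h import *;fx();print(state()['tool_pos'][2]);a=grab_frame('wrist');cv2.imwrite('pics/g.png',cv2.resize(a[150:384,100:412],None,fx=2,fy=2)[:,:,::-1])"
```

```text
fixture tcp [-0.0686 -0.0726  0.0531] F [-13.    0.4  25.1] t 11.8
0.05310751576382897
```

View pics/g.png

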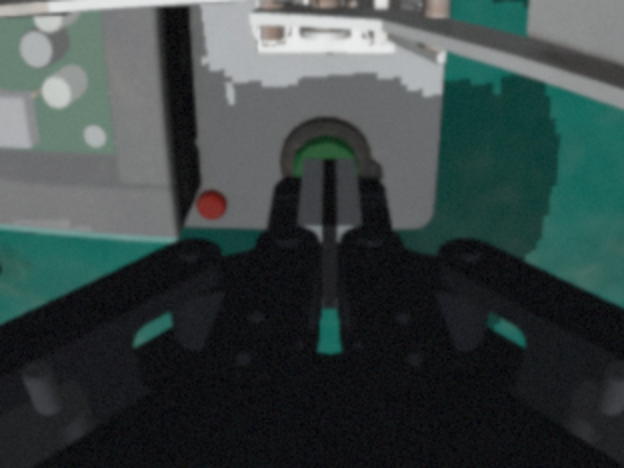

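The wrist view shows the fingertips on the front half of the button, with green still visible behind them at (327,150). To be sure of a true press, I'll lift, shift 5 mm back and press again.

apply_moves --targets '[{"translation": [0,0,-0.1],"twist": 0,"hand": 0},{"translation": [0.05,0,-0.05],"twist": 0,"hand": 0},{"translation": [0,0,0],"twist": 0,"hand": 0},{"translation": [0,0,0.06],"twist": 0,"hand": 0},{"translation": [0,0,0.06],"twist": 0,"hand": 0},{"translation": [0,0,0.02],"twist": 0,"hand": 0},{"translation": [0,0,0.01],"twist": 0,"hand": 0},{"translation": [0,0,0],"twist": 0,"hand": 0}]'

```text
time: 12.65
tool_pos: [0.4883, -0.004, 0.053]
tool_rot: [0.0, 0.999, -0.04, -0.002]
contact_force: [-15.1, 1.8, 32.8]
gripper_width: -0.005
grasp_force: 16.6
```

```bash
python3 -c "
from h import *;fx()"
```

```text
fixture tcp [-0.0639 -0.0726  0.053 ] F [-15.1   1.8  32.8] t 12.65
```

It bottomed at the same height, so the press is good. I'll withdraw and check.

apply_moves --targets '[{"translation": [0,0,-0.1],"twist": 0,"hand": 0},{"translation": [-0.1,0,-0.2],"twist": 0,"hand": 0},{"translation": [-0.1,0,-0.35],"twist": 0,"hand": 0},{"translation": [0,0,-0.4],"twist": 0,"hand": 0},{"translation": [0,0,-0.4],"twist": 0,"hand": 0},{"translation": [0,0,-0.4],"twist": 0,"hand": 0},{"translation": [0,0,0],"twist": 0,"hand": 0},{"translation": [0,0,0],"twist": 0,"hand": 0}]'

```text
time: 13.45
tool_pos: [0.4682, -0.0024, 0.2342]
tool_rot: [0.0, 0.999, -0.041, 0.0]
contact_force: [0.2, -0.4, -0.8]
gripper_width: 0.003
grasp_force: 0.0
```

```bash
python3 - <<'E'
from h import *
fx();v=[.5578,.0632,-.0804]
f=cv2.resize(grab_frame("scene")[140:260,200:320],None,fx=4,fy=4,interpolation=2)[:,:,::-1];a=f.astype(int)
Y,X=np.mgrid[:480,:480];m=(a[...,2]>1.8*a[...,1])&(a[...,2]>90)&(Y>120)&(Y<225)&(X>255)&(X<310)
print("red",X[m].mean(),Y[m].mean(),"n",m.sum())
t=grab_frame("top");ref=cv2.imread("pics/a.png")[384:]
d=np.abs(t[:,:,::-1].astype(int)-ref).max(2)>70
n,l,st,c=cv2.connectedComponentsWithStats(d.astype(np.uint8));print([(s[:4].tolist(),int(s[4])) for s in st[1:] if s[4]>15])
E
```

```text
fixture tcp [-0.0841 -0.0726  0.2342] F [ 0.2 -0.4 -0.8] t 13.45
red 279.81091180866963 172.5254110612855 n 1338
[([205, 177, 35, 9], 157), ([215, 185, 9, 4], 18), ([203, 189, 38, 10], 187), ([215, 195, 78, 60], 1179), ([220, 205, 9, 13], 66), ([228, 204, 8, 13], 43), ([213, 228, 27, 32], 274), ([258, 256, 11, 3], 30), ([252, 282, 9, 18], 38), ([214, 301, 29, 9], 116), ([210, 311, 32, 20], 298), ([388, 325, 14, 8], 41), ([250, 326, 9, 15], 88), ([311, 330, 76, 33], 251), ([404, 341, 5, 25], 61), ([256, 342, 4, 8], 19), ([284, 343, 18, 41], 341), ([167, 356, 32, 9], 77), ([252, 363, 13, 6], 24), ([157, 369, 5, 15], 18), ([202, 376, 3, 8], 18), ([248, 377, 18, 7], 55)]
```

The lever is still locked, the robot is clear and the bystanders haven't moved, so I'm handing in.

```bash
python3 -c "
from plant import *;print(job_done())"
```

```text
the job is handed in; nothing more can be done
None
```

The lid was pushed shut, the clamp lever snapped into lock and the start button was pressed; the job is handed in at about 13.5 s with the robot clear, but the judge's verdict was not shown.

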